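Show the long sherd to the inspection camera

TASK

Lift the longest of the three pottery sherds out of the drying rack and hold it up in the air before the inspection camera: the sherd's middle at the camera's focus point, 140 mm straight out from the lens, a broad face square to the lens and its long side level. Leave the other two sherds standing in the rack and do not knock the camera. Finish while still holding the sherd steady there; do not put it down.

Things in the scene. Friction and masses are not known exactly. Their poses are not given: they have to be found in the camera images.
- sherd_long_center (a point): middle (centre of mass) of the longest sherd: flat, dark brown, 126 long, 32 high as it stands on edge, 18 thick with parallel broad faces, about 0.26 kg. The point is 12 mm above its lower edge, 14 to 18 below the upper, 47 from the blunt end and 79 from the pointed end. x: along its length; y: square to the broad faces (the 18 mm, across which it is gripped); z: up as it stands
- sherd_left_center (a point): middle of one of the two other sherds, both alike: rounded flat fragments 82 mm long, 47 high, 14 thick, on edge in the other two places of the rack, where they stay. Any of the three sherds may be in any place. Upper edge about 24 mm above this point. Axes as for the long sherd
- sherd_right_center (a point): middle of the second of the two other sherds, like the first.
- rack: wooden drying rack, fixed, 104 x 196 x 62 mm, origin under its centre. y runs along its two rails (at x = +-32, 12 wide, tops 34 mm up). Sherds stand across the rails at y = -65, 0, 65, each between four upright 6 mm dowels that end 62 mm up, with 3 to 7 mm of play, so they may lean a little. Between the rails is open space 52 mm wide down to the table
- camera: inspection camera on its bench stand, fixed to the table: grey base 110 x 110 x 14 mm (origin under its centre), steel column, white camera head (52 wide, reaching 100 mm behind the lens) with a black lens ring of 42 mm, about 300 mm high in all. It looks towards its own -x and 20 degrees downward.
- lens (a point): centre of the lens front of the inspection camera, about 258 mm above the table. Its -x axis is the viewing direction (20 degrees below level); y is level.
- focus (a point): the focus point in the empty air, 140 mm straight out from the lens along the viewing direction, about 210 mm above the table. Axes as for the lens: x lies along the line of sight (towards the lens), y is level, and z is square to both.

How it is judged:
By the outcome, as a careful person would: the job done as asked, in the order asked, and still so for the second after the job is handed in, while the arm keeps its last pose, push and grip.
It also fails if it takes over 38 s, if anything falls off the work surface, if the arm or the gripper's body presses on something with over 40 N, if the wrist force passes 120 N, or if a joint passes its speed limit or range.

ROBOT

A 6-joint arm with a two-finger parallel gripper is mounted at the origin on a cart in front of the work surface, level with it; the furniture and walls round the work are solid. World frame = base frame: x ahead of the robot, y to its left, z up, the work surface at z = 0. Lengths are in mm, angles in degrees, forces in N, time in s.
With the tool pointing down it reaches from about 350 to 850 mm from the base axis. Payload 8.1 kg.
Tool frame: the origin (TCP) lies midway between the tips of the shut fingers; the grasp point (between the pads) lies 19 mm behind it (r.grasp_offset is the distance from the TCP to the grasp point, in mm); z points along the fingers, x is the direction in which the jaws open and shut, and the axes are right-handed (so a half turn about z gives the same grasp; the last joint's range is limited). The gripper opens to 85 mm and grips with 20 to 120 N. Pads are 22 mm wide; open, the fingers measure 114 mm over their backs; the gripper's body (76 mm by 85 mm) begins 54 mm behind the grasp point. The pads swing forward as they close: fully open they stand 13 mm farther back than shut.
Start: joints at [59.794, 7.471, 85.268, -0, 87.261, -4.893], TCP at [256.52, 542.404, 231.292] pointing down, gripper open.
Joint ranges: [-169.43, 169.43], [-51.17, 129.36], [1.28, 143.12], [-76.62, 256.62], [0, 156.53], [-152.29, 152.29]. Speed limits (degrees/s): [136.94, 136.94, 159.86, 180, 180, 180].

INTERFACE

Orientations are given as [roll, pitch, yaw] about the fixed x, y, z axes, in that order (R = Rz(yaw) Ry(pitch) Rx(roll)).
In Python, from bench import r, optics, hand_in gives the robot as it stands.
- The arm moves only by the shell command python3 -m pendant 'ROWS' [FORCE]. ROWS is JSON, a list of rows, each a list of 5 numbers: the opening, from 0 (shut) to 1 (fully open), then the shift along the tool's x, y, z in mm, then the turn about the tool's z in degrees. A call has 1 to 10 rows; each row shifts and turns the commanded pose from where the row before left it, along the tool's axes as they then stand; what a row does not reach is not made up. A row lasts 1/10 s, in which the tool goes at most 50 mm and 8.59 degrees, less where a joint would pass 70% of its speed; a pose out of reach is approached as far as the arm can. A call with a gripper value outside its range is refused whole. The fingers move at their own pace and stop on an object; FORCE is the grip in N (left out, the last holds). Time passes only in rows, so rows that do not move let the fingers close. It gives the time, the measured TCP pose, the force and the opening at its end, in the units of the state.
- r.sense(): the state, without advancing time (a new reading comes with each control period).
- optics.snapshot(name): name is "scene" or "top"; returns (picture, depth): 384x512x3 uint8, blue, green, red; 384x512 float32, mm along the optical axis (not along the pixel's ray), 0 where there is no reading.
- optics.camera_params(name): a dict with "camera_matrix" (3x3 intrinsics, pixels), "eye" and "orientation" of the camera in the world. Camera axes: x right, y down, z forward; pixel columns grow to the right and rows downward; lengths in mm; the calibration is good to about 2 mm. A picture is of the moment at which its call begins. camera_params takes no time and is no camera call.
- hand_in(): hands the job in, once; it reports no verdict.
Trained networks look in the newest picture that a camera, given by its name, has taken for a name from the list of things; names that differ only in an ending like _2 or _b are one class to them, and where a whole thing is asked for, a point or a joint stands for the part that bears it (a point fixed in the world has none). Each returns a list of dicts, best first, with "score" (0 to 1); they miss things now and then, are a little off and sometimes report something else, mostly with a low value. They report only what shows in the picture. A call takes as long as a camera call.
- optics.search_frame(camera, query): "at" ([x, y, z] in mm, in world coordinates, good to about 4 mm: the middle of the surface that is visible of it).
The state is a dict: "time": time; "joint_pos": joint angles; "qd": joint speeds; "joint_efforts": joint torques, N m; "tool_pos": TCP position; "tcp_rot": TCP orientation; "ft_force": force on the tool from outside, world axes, zero at the start; "wrist_torque": the same for the moment, N m; "finger_gap": finger opening in mm.
Only numpy, scipy, OpenCV 4.12 (cv2) and the standard library are available. Lean on these libraries where they do the work, as an engineer would, in place of code of your own. Each camera call takes 0.05 s, during which the arm holds its last target. There are 200 camera calls.

## Working session

There is one attempt and no reset: what is moved stays moved. The work goes in short steps, Python scripts to look and compute and a shell command to move; the robot and the scene stay as the last step left them, time stands still between calls to the robot, and variables do not carry over. Pictures are saved under pics/ and viewed, about 8 in all and at most 12, crops included, and the job is handed in when it is done.

```bash
mkdir -p pics; ls; python3 - <<'E'
from bench import r, optics
import cv2
print(r.sense())
for n in("scene","top"):
    p,d=optics.snapshot(n); cv2.imwrite(f"pics/{n}0.png",p)
    import numpy as np; np.save(f"pics/{n}0.npy",d)
    print(n,optics.camera_params(n))
    for q in("sherd_long_center","sherd_left_center","rack","camera","lens"):
        print(q,[(np.round(a["at"]).tolist(),round(a["score"],2)) for a in optics.search_frame(n,q)])
E
```

```text
pics
{'time': 0.0, 'joint_pos': array([ 5.97930368e+01,  7.51541888e+00,  8.53290227e+01, -4.86954841e-04,
        8.72639887e+01, -4.89366563e+00]), 'qd': array([-0.04234501,  0.02736176, -0.02795293, -0.00051836,  0.05601578,
        0.0371233 ]), 'joint_efforts': array([ 6.74946314e-04, -5.69390774e+01, -5.00562286e+01, -1.03820410e-04,
        1.42108114e-02,  9.58626373e-06]), 'tool_pos': array([256.24463894, 541.90714506, 230.24368024]), 'tcp_rot': array([-1.79991235e+02,  1.08076471e-01,  6.46867344e+01]), 'ft_force': array([-0.31259898,  0.43844602,  0.20143086]), 'wrist_torque': array([-0.02859676, -0.04894799, -0.01702059]), 'finger_gap': 85.03742240712883}
scene {'camera_matrix': array([[443.06791667,   0.        , 257.88951   ],
       [  0.        , 443.06791667, 197.63386402],
       [  0.        ,   0.        ,   1.        ]]), 'eye': array([-301.10428549, -625.22663314,  667.98074662]), 'orientation': array([-116.31914187,    0.45062249,  -60.77739666])}
sherd_long_center [([519.0, -230.0, 51.0], 0.62)]
sherd_left_center [([495.0, -288.0, 60.0], 0.51)]
rack [([476.0, -315.0, 30.0], 0.69)]
camera [([678.0, 35.0, 137.0], 0.64)]
lens [([671.0, 38.0, 282.0], 0.97)]
top {'camera_matrix': array([[415.23442956,   0.        , 254.21257092],
       [  0.        , 415.23442956, 196.1430003 ],
       [  0.        ,   0.        ,   1.        ]]), 'eye': array([ 378.82119594, -120.74823748, 1342.26639508]), 'orientation': array([-169.94481971,   -0.42002292,  -88.37771221])}
sherd_long_center [([515.0, -228.0, 52.0], 0.8)]
sherd_left_center [([499.0, -284.0, 66.0], 0.57)]
rack [([508.0, -296.0, 31.0], 0.76)]
camera [([666.0, 40.0, 11.0], 0.83)]
lens [([679.0, 38.0, 298.0], 0.85), ([499.0, -284.0, 69.0], 0.34)]
```

```bash
python3 - <<'E'
import cv2
a=cv2.imread("pics/scene0.png");b=cv2.imread("pics/top0.png")
cv2.imwrite("pics/v1.png",cv2.resize(a,(800,600),interpolation=cv2.INTER_CUBIC))
cv2.imwrite("pics/v2.png",cv2.resize(b,(800,600),interpolation=cv2.INTER_CUBIC))
E
```

```text
(no output)
```

View pics/v1.png

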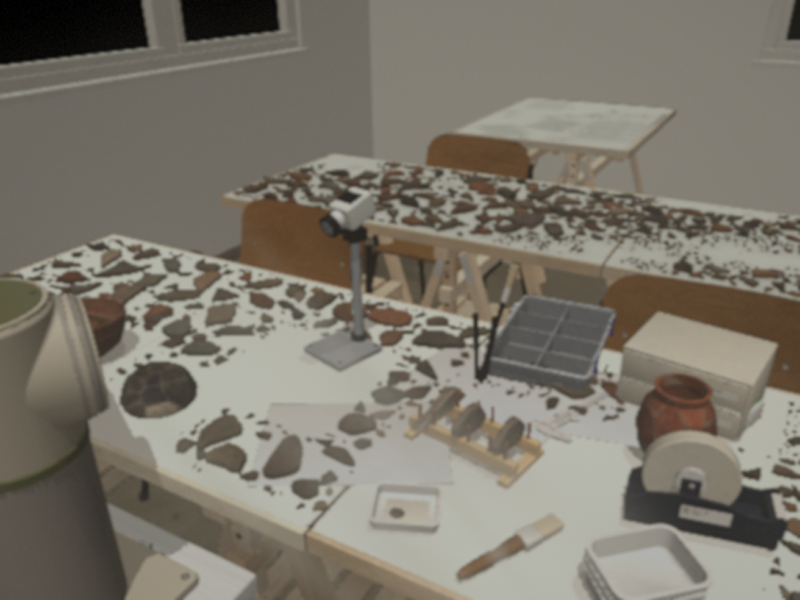

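View pics/v2.png

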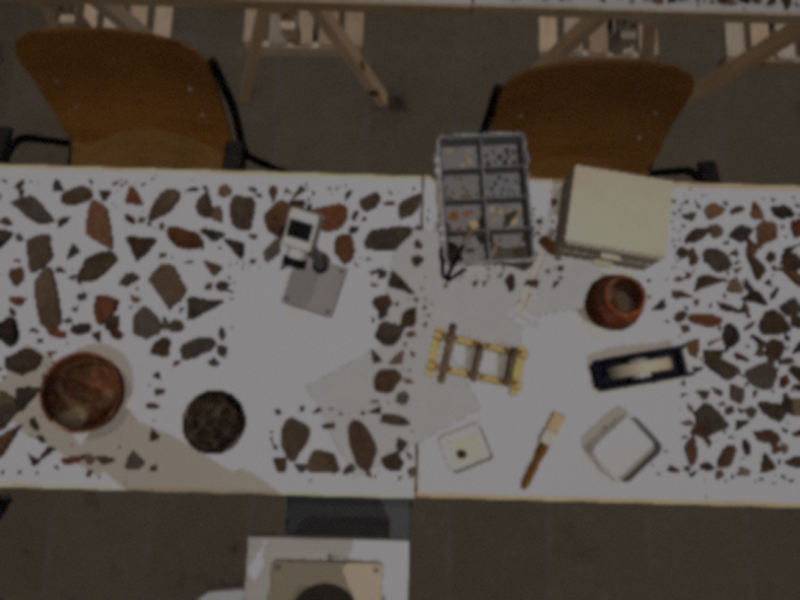

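Picture 1 (scene): the inspection camera is at (345,270), and the rack is at (475,440) with its long sherd at the left end (435,408). Picture 2 (top): the long dark sherd crosses the rack's left place at (447,353), and the camera base is at (315,288). Next I take point clouds.

```bash
cat > h.py <<'E'
import numpy as np, cv2
from scipy.spatial.transform import Rotation as Ro
from bench import r, optics
def cloud(n,d):
    c=optics.camera_params(n);K=c["camera_matrix"];v,u=np.mgrid[:384,:512]
    p=np.stack([(u-K[0,2])*d/K[0,0],(v-K[1,2])*d/K[1,1],d],-1)
    w=p@Ro.from_euler('xyz',c["orientation"],degrees=True).as_matrix().T+c["eye"]
    w[d<=0]=np.nan; return w
def proj(n,P):
    c=optics.camera_params(n);K=c["camera_matrix"]
    q=(np.atleast_2d(P)-c["eye"])@Ro.from_euler('xyz',c["orientation"],degrees=True).as_matrix()
    return (q@K.T)[:,:2]/q[:,2:]
def rect(P):
    (c,s,a)=cv2.minAreaRect(P[:,:2].astype(np.float32)); return np.round(c,1),np.round(s,1),round(a,1)
E
python3 - <<'E'
from h import *
for n in("scene","top"):
    W=cloud(n,np.load(f"pics/{n}0.npy"));im=cv2.imread(f"pics/{n}0.png")
    x,y,z=W[...,0],W[...,1],W[...,2]
    t=(x>300)&(x<650)&(y>-450)&(y<250)
    print(n,"table z",np.nanmedian(z[t]))
    R=(x>400)&(x<600)&(y>-420)&(y<-180)
    m=R&(z>22)&(z<80); P=W[m]; print("rack",m.sum(),rect(P),np.nanmax(P[:,2]))
    dark=im.max(-1)<90
    for y0 in (-228,-288,-350):
        mm=m&(abs(y-y0)<22)&(z>42)
        Q=W[mm]; print(y0,len(Q),Q.mean(0).round(1),rect(Q),np.percentile(Q[:,2],[50,95]).round(1))
    C=(x>550)&(x<800)&(y>-80)&(y<150)
    b=C&(z>8)&(z<22); Q=W[b]; print("base",len(Q),rect(Q))
    b=C&(z>225)&(z<330); Q=W[b]; print("head",len(Q),rect(Q),Q.mean(0).round(1),Q.min(0).round(1),Q.max(0).round(1))
    for nm,c in(("rack",(500,-290,40)),("cam",(680,40,150 if n=="scene" else 290))):
        u,v=proj(n,c)[0].astype(int);h=45 if nm=="rack" else (70 if n=="scene" else 45)
        cv2.imwrite(f"pics/c_{n}_{nm}.png",cv2.resize(im[max(v-h,0):v+h,u-h:u+h],(400,300 if 0 else 400),interpolation=cv2.INTER_CUBIC)); print(nm,u,v,h)
a=[cv2.imread(f"pics/c_{n}_{m}.png") for n,m in(("scene","rack"),("top","rack"),("scene","cam"),("top","cam"))]
o=np.vstack([np.hstack(a[:2]),np.hstack(a[2:])]);cv2.imwrite("pics/v3.png",np.clip(cv2.resize(o,(600,600))*1.6,0,255).astype(np.uint8))
E
```

```text
scene table z 1.7873322632065083
rack 1851 (array([ 504.3, -288.4]), array([196.5, 123.1]), 79.0) 77.84593761329722
-228 317 [ 517.3 -228.4   53.5] (array([ 519.8, -226.7]), array([ 33.7, 113.3]), 83.4) [53.5 64.9]
-288 312 [ 493.3 -287.4   60. ] (array([ 499.8, -287.3]), array([32.2, 81.3]), 79.9) [60.2 74.1]
-350 340 [ 483.8 -352.4   60. ] (array([ 489.1, -355.9]), array([32.8, 75.5]), 70.0) [59.6 75.5]
base 1189 (array([694.6,  34.9]), array([229.5, 210.7]), 90.0)
head 828 (array([678.2,  44. ]), array([ 54.2, 103.4]), 74.3) [673.6  34.4 275.4] [627.5   7.4 225.1] [721.8  78.8 312.1]
rack 301 273 45
cam 224 177 70
top table z 2.163711812251222
rack 874 (array([ 507. , -288.6]), array([196. , 123.6]), 79.9) 79.43231979831512
-228 210 [ 521.9 -226.5   54.8] (array([ 519.7, -226.2]), array([ 31.2, 118. ]), 81.9) [55.2 66.7]
-288 132 [ 499.2 -283.5   65.3] (array([ 500.2, -286.2]), array([29.8, 80.6]), 78.8) [67.2 76. ]
-350 147 [ 492.  -349.6   64.2] (array([ 493.9, -351.3]), array([31.6, 79.3]), 80.3) [64.8 77.2]
base 1531 (array([677.8,  35.2]), array([229.9, 244.4]), 89.9)
head 775 (array([686.5,  54.2]), array([ 75.1, 109.5]), 73.3) [680.7  42.2 293.1] [628.8   7.3 233.5] [737.1  88.  314.4]
rack 306 232 45
cam 193 151 45
```

View pics/v3.png

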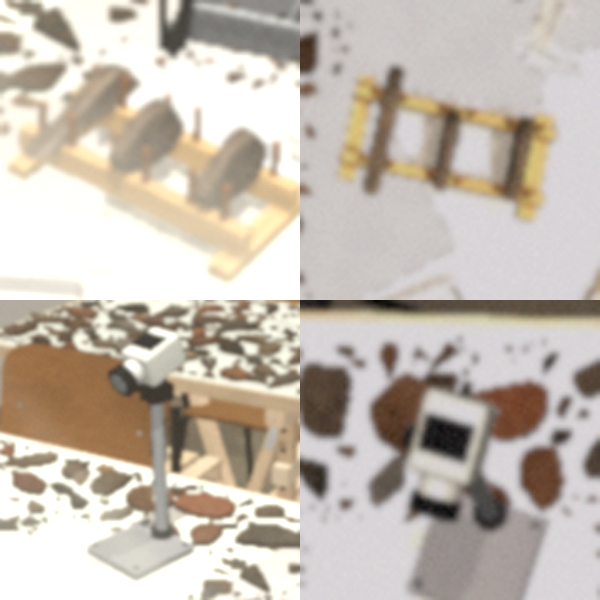

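Picture 3 (crops): the rack is turned about -10°, and the long sherd in the top crop runs from (397,70) to (372,190). It looks taller at its far (+x) end. The camera looks towards -x with a slight +y part. I now need finer fits of the sherd ends and profile, and of the camera's yaw and lens.

```bash
python3 - <<'E'
from h import *
out=[]
for n in("scene","top"):
    W=cloud(n,np.load(f"pics/{n}0.npy"));im=cv2.imread(f"pics/{n}0.png").astype(int)
    x,y,z=W[...,0],W[...,1],W[...,2]
    # sherd: points near left place above rail
    a=np.radians(-10);rx=(x-506)*np.cos(a)+(y+288.5)*np.sin(a);ry=-(x-506)*np.sin(a)+(y+288.5)*np.cos(a)
    m=(abs(ry-62)<24)&(abs(rx)<85)&(z>26)
    g=im.mean(-1); dk=m&(g<(95 if n=="top" else 110))&(im[...,2]-im[...,0]<40)
    P=np.c_[rx[dk],ry[dk],z[dk]]
    k=P[:,2]>48
    q=np.polyfit(P[k,0],P[k,1],1); print(n,len(P),"ry=",q,"yaw",-10+np.degrees(np.arctan(q[0])),"rx range",np.percentile(P[:,0],[0,1,99,100]).round(1))
    for s in range(-70,75,10):
        b=P[abs(P[:,0]-s)<5]
        if len(b): print(s,len(b),"z",b[:,2].min().round(1),np.percentile(b[:,2],95).round(1),"ry",np.percentile(b[:,1],[5,95]).round(1))
    # camera
    C=(x>560)&(x<790)&(y>-60)&(y<130)
    sat=im.max(-1)-im.min(-1)
    b=C&(z>10)&(z<24); B=W[b]
    print("base",b.sum(),B.min(0).round(),B.max(0).round())
    h=C&(z>235); H=W[h]; print("head rect white",rect(W[h&(g>(110 if n=="top" else 110))]))
    u0,v0=proj(n,(519,-228,50))[0].astype(int)
    out.append(cv2.resize(im[v0-24:v0+24,u0-32:u0+32].astype(np.uint8),(400,300),interpolation=cv2.INTER_CUBIC))
    u0,v0=proj(n,(650,35,240 if n=="scene" else 100))[0].astype(int);print("cropcam",u0,v0)
    out.append(cv2.resize(im[v0-36:v0+36,u0-48:u0+48].astype(np.uint8),(400,300),interpolation=cv2.INTER_CUBIC))
o=np.vstack([np.hstack(out[:2]),np.hstack(out[2:])]);cv2.imwrite("pics/v4.png",np.clip(o*1.4,0,255).astype(np.uint8))
E
```

```text
scene 256 ry= [1.13867030e-02 5.86660164e+01] yaw -9.347618167232575 rx range [-35.7 -33.6  51.7  57.8]
-40 1 z 41.3 41.3 ry [53.6 53.6]
-30 28 z 39.2 62.3 ry [49.4 63.3]
-20 7 z 39.3 54.9 ry [55.7 65.3]
-10 25 z 35.6 55.0 ry [55.2 67.7]
0 37 z 35.8 59.1 ry [55.3 67.7]
10 43 z 35.0 63.9 ry [54.4 67.3]
20 40 z 28.0 66.4 ry [54.4 68.3]
30 59 z 27.7 66.5 ry [48.9 66.2]
40 6 z 48.2 63.7 ry [52.7 58.9]
50 8 z 40.8 53.5 ry [55.3 56.5]
60 2 z 39.9 44.5 ry [56.  57.4]
base 953 [590. -60.  10.] [790. 129.  24.]
head rect white (array([686.2,  41.6]), array([53.9, 82.7]), 74.3)
cropcam 218 151
top 215 ry= [-2.90911854e-02  6.49912116e+01] yaw -11.66633218140644 rx range [-57.8 -56.5  59.8  61.7]
-60 4 z 38.0 40.9 ry [62.1 70.9]
-50 16 z 36.4 44.1 ry [59.8 72.9]
-40 18 z 38.3 49.2 ry [58.4 71.5]
-30 26 z 31.8 57.4 ry [53.8 77.6]
-20 17 z 41.4 52.1 ry [56.2 72.5]
-10 16 z 46.6 56.2 ry [59.  71.9]
0 17 z 48.8 61.9 ry [58.5 70.7]
10 18 z 38.1 67.2 ry [58.5 71.6]
20 17 z 48.0 69.5 ry [57.2 71.4]
30 24 z 29.0 69.5 ry [55.4 74.9]
40 20 z 30.3 66.7 ry [56.2 73.3]
50 14 z 47.5 60.4 ry [58.2 70.7]
60 8 z 42.7 52.2 ry [58.3 68.6]
base 1198 [567. -60.  10.] [790. 130.  24.]
head rect white (array([682.3,  42.9]), array([50.7, 73.4]), 75.3)
cropcam 202 178
```

View pics/v4.png

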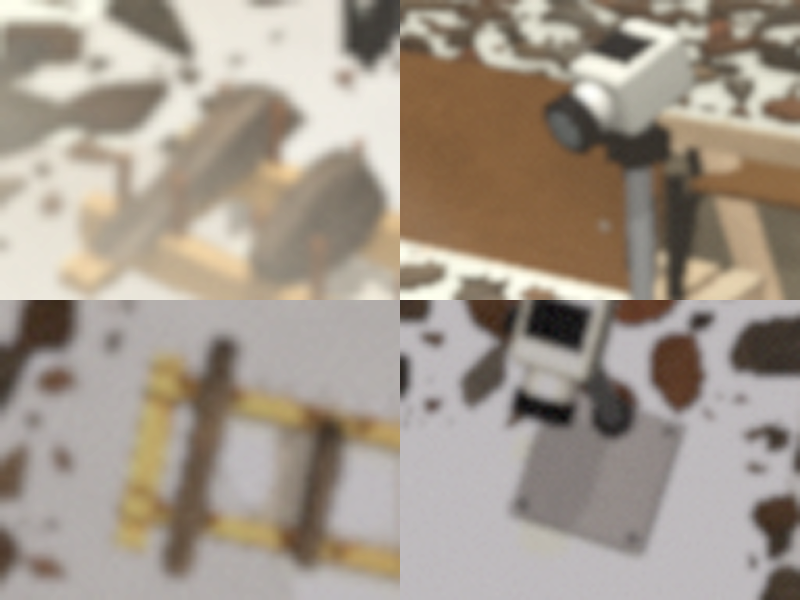

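Picture 4: the sherd's blunt, higher end is at +x and the pointed end tapers towards -x. Base corners are at (515,515), (640,550) and (682,425). The centre of mass is about 16 mm to +x of the rack's middle. I'll grip about 6 mm inboard of it, so the pads clear the dowels, then work with the offset. Next is the move over the rack.

```bash
python3 -m pendant '[[0.5,-34,34,0,0],[0.5,-34,34,0,0],[0.5,-34,34,0,0],[0.5,-34,34,0,0],[0.5,-34,34,0,0],[0.5,-34,34,0,0],[0.5,-34,34,0,0],[0.5,-34,34,0,0],[0.5,-34,34,0,0]]' 60; python3 -m pendant '[[0.5,-34,34,0,0],[0.5,-34,34,0,0],[0.5,-34,34,0,0],[0.5,-34,34,0,0],[0.5,-34,34,0,0],[0.5,-34,34,0,0],[0.5,-34,34,0,0],[0.5,-34,30,0,0],[0.5,0,0,0,-7.4],[0.5,0,0,0,-7.4]]'
python3 - <<'E'
from h import *
s=r.sense();print(s["tool_pos"],s["tcp_rot"],s["joint_pos"])
p,d=optics.snapshot("top");cv2.imwrite("pics/top1.png",p)
# base yaw/lens fit
W=cloud("top",np.load("pics/top0.npy"))
for n,cx,cy in(("top",202,178),):
    K=optics.camera_params(n)
    def bp(u,v,zz):
        c=optics.camera_params(n);R=Ro.from_euler('xyz',c["orientation"],degrees=True).as_matrix()
        d=R@np.linalg.inv(c["camera_matrix"])@[u,v,1];return c["eye"]+d*(zz-c["eye"][2])/d[2]
    f=400/96
    cor=[bp(cx-48+(a-400)/f,cy-36+(b-300)/f,14) for a,b in((515,515),(640,550),(682,425))]
    print(np.round(cor,1)); e=cor[1]-cor[0];g=cor[2]-cor[1];print(np.linalg.norm(e),np.degrees(np.arctan2(e[1],e[0])),np.linalg.norm(g),np.degrees(np.arctan2(g[1],g[0])),"centre",(cor[0]+cor[2])/2)
E
```

```text
time: 1.5
tool_pos: [402.6, 133.1, 231.7]
tcp_rot: [179.9, -0.0, 64.7]
ft_force: [1.0, 0.8, -0.3]
finger_gap: 42.7
time: 2.5
tool_pos: [528.1, -227.2, 230.6]
tcp_rot: [-179.9, -0.0, 79.6]
ft_force: [0.2, 0.6, -0.3]
finger_gap: 42.6
[ 528.11912104 -227.18633221  230.61389042] [-1.79939596e+02 -2.03732946e-02  7.96297513e+01] [-2.83862223e+01  3.68232343e+00  8.93746231e+01  6.93583930e-04
  8.70067966e+01 -1.08016021e+02]
[[615.9 112.2  14. ]
 [591.2  13.6  14. ]
 [691.8 -14.8  14. ]]
101.66366342059437 -104.08571362260604 104.52904213364683 -15.778762966390241 centre [653.86290359  48.66597346  14.        ]
```

```bash
python3 -m pendant '[[0.5,0,-2,40,0],[0.5,0,0,45,0],[0.5,0,0,40,0],[0.5,0,0,15,0]]'
python3 - <<'E'
from h import *
o=[]
for n in("scene","top"):
    p,d=optics.snapshot(n);u,v=proj(n,(522,-230,60))[0].astype(int)
    o.append(cv2.resize(p[v-36:v+36,u-36:u+36],(400,400),interpolation=cv2.INTER_CUBIC))
cv2.imwrite("pics/v5.png",np.clip(np.hstack(o)*1.4,0,255).astype(np.uint8))
E
```

```text
time: 2.95
tool_pos: [523.5, -223.4, 86.6]
tcp_rot: [-179.6, -0.1, 79.4]
ft_force: [0.4, 0.1, 0.3]
finger_gap: 42.9
```

View pics/v5.png

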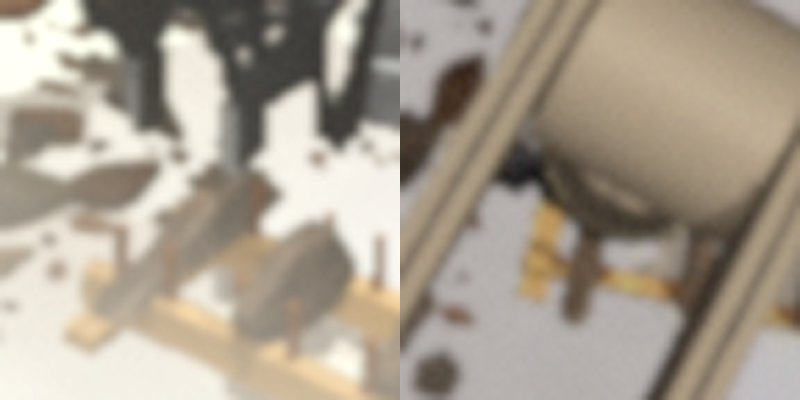

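Picture 5: the fingers straddle the sherd, with pads at (140,90) and (235,130) and the sherd between them. I continue down slowly.

```bash
python3 -m pendant '[[0.5,0,0,20,0],[0.5,0,0,15,0],[0.5,0,0,0,0],[0.5,0,0,0,0]]'; python3 -c "
from h import *
for n in('scene','top'):
    optics.snapshot(n)
    print([(np.round(a['at'],1).tolist(),round(a['score'],2)) for a in optics.search_frame(n,'sherd_long_center')])
s=r.sense();print(s['tool_pos'],s['ft_force'])"
```

```text
time: 3.45
tool_pos: [526.8, -225.4, 57.4]
tcp_rot: [180.0, 0.0, 79.5]
ft_force: [1.2, 0.5, -0.2]
finger_gap: 42.8
[([508.5, -222.8, 45.8], 0.53)]
[]
[ 527.09046302 -225.54816423   57.57781025] [-0.52585813  0.81200437  0.34474081]
```

```bash
python3 -m pendant '[[0.5,0,0,15,0],[0.5,0,0,12,0],[0.5,0,0,0,0]]'; python3 -m pendant '[[0.15,0,0,0,0],[0.15,0,0,0,0],[0.15,0,0,0,0],[0.1,0,0,0,0],[0.1,0,0,0,0],[0.1,0,0,0,0],[0.1,0,0,0,0]]' 70
```

```text
time: 3.95
tool_pos: [524.1, -224.0, 26.0]
tcp_rot: [-179.7, -0.1, 79.5]
ft_force: [0.4, -0.1, -0.6]
finger_gap: 42.8
time: 4.65
tool_pos: [526.3, -225.1, 29.3]
tcp_rot: [-180.0, -0.0, 79.5]
ft_force: [1.0, -0.3, -2.5]
finger_gap: 17.0
```

```bash
python3 -m pendant '[[0,0,0,0,0],[0,0,0,0,0],[0,0,0,-10,0],[0,0,0,-15,0],[0,0,0,-20,0],[0,0,0,-30,0],[0,0,0,-40,0],[0,0,0,-40,0],[0,0,0,-40,0],[0,0,0,0,0]]' 80
python3 - <<'E'
from h import *
o=[]
p,d=optics.snapshot("scene");u,v=proj("scene",(522,-240,140))[0].astype(int)
cv2.imwrite("pics/v6.png",np.clip(cv2.resize(p[v-60:v+60,u-60:u+60],(500,500),interpolation=cv2.INTER_CUBIC)*1.3,0,255).astype(np.uint8))
s=r.sense();print(s["tool_pos"],s["joint_pos"])
E
```

```text
time: 5.65
tool_pos: [529.8, -227.0, 234.1]
tcp_rot: [179.2, 0.2, 79.5]
ft_force: [0.3, -0.8, -1.7]
finger_gap: 16.8
[ 528.62405268 -226.3864381   230.32242549] [-2.82916021e+01  3.11381204e+00  8.99978949e+01  3.69329786e-04
  8.63406800e+01 -1.07778993e+02]
```

View pics/v6.png

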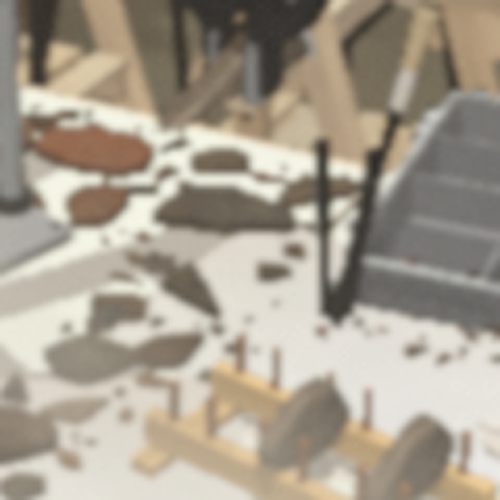

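Picture 6: the sherd is in the gripper at (210,75), and the other two still stand in the rack. The pendant has no tilt axis, but the final pose needs the tool leaning 20° outward. I expect a lean only at the limit of reach, so I align first (tool x radial, at the camera's heading of -15°) and then probe the limit in free air.

```bash
python3 -m pendant '[[0,0,0,-15,8.5],[0,0,0,-15,8.5],[0,0,0,-15,8.5],[0,0,0,-15,8.5],[0,0,0,-15,8.5],[0,0,0,-15,8.5],[0,0,0,-15,8.5],[0,0,0,-15,8.5],[0,0,0,-15,8.5],[0,0,0,-15,8.5]]'; python3 -m pendant '[[0,0,0,0,8.5],[0,0,0,0,1],[0,3,-40,0,0],[0,3,-41,0,0],[0,0,0,0,0]]'; python3 -m pendant '[[0,45,0,0,0],[0,45,0,0,0],[0,45,0,0,0],[0,30,0,0,0],[0,0,0,0,0]]';python3 -c "
from h import *
s=r.sense();print(s['tool_pos'],s['joint_pos'])"
```

```text
time: 6.7
tool_pos: [525.8, -224.9, 373.6]
tcp_rot: [-179.9, 0.1, -5.9]
ft_force: [-0.6, -0.5, -3.0]
finger_gap: 16.5
time: 7.2
tool_pos: [553.7, -144.1, 372.9]
tcp_rot: [-179.9, 0.1, -14.5]
ft_force: [-0.2, -0.1, -2.1]
finger_gap: 16.4
time: 7.7
tool_pos: [714.2, -192.3, 366.3]
tcp_rot: [-180.0, 0.5, -14.8]
ft_force: [-0.8, 0.0, -4.9]
finger_gap: 16.7
[ 714.20945007 -192.29728026  366.29413344] [-1.90337875e+01  3.15723854e+01  4.18856111e+01 -1.01314357e-02
  1.07077844e+02 -4.21364411e+00]
```

```bash
python3 -m pendant '[[0,0,-25,0,0],[0,0,-24,0,0],[0,20,0,0,0],[0,20,0,0,0],[0,0,0,0,0]]'; python3 -c "
from h import *
s=r.sense();print(s['tool_pos'],s['joint_pos'])";  python3 -m pendant '[[0,20,0,0,0],[0,20,0,0,0],[0,20,0,0,0],[0,0,0,0,0]]'; python3 -c "
from h import *
s=r.sense();print(s['tool_pos'],s['joint_pos'])"
```

```text
time: 8.2
tool_pos: [764.2, -154.7, 370.0]
tcp_rot: [180.0, 0.3, -14.8]
ft_force: [-0.0, -0.3, -4.7]
finger_gap: 16.6
[ 764.23749355 -154.67309164  370.03058839] [-1.51995436e+01  4.05882857e+01  2.88773770e+01 -1.57099620e-02
  1.10837961e+02 -3.55593906e-01]
time: 8.6
tool_pos: [810.4, -168.0, 360.2]
tcp_rot: [-180.0, 0.5, -14.9]
ft_force: [1.2, -0.4, -5.7]
finger_gap: 16.5
[ 810.43901061 -168.01749633  360.24840063] [-1.52683110e+01  5.89305884e+01  1.84238684e+00  2.41625005e-02
  1.19713343e+02 -3.32679433e-01]
```

```bash
python3 -m pendant '[[0,15,0,0,0],[0,15,0,0,0],[0,0,0,0,0]]'; python3 -c "
from h import *
s=r.sense();print(s['tool_pos'],s['joint_pos'])";  python3 -m pendant '[[0,-15,0,0,0],[0,-15,0,0,0],[0,0,0,0,0],[0,0,0,0,0]]'; python3 -c "
from h import *
s=r.sense();print(s['tool_pos'],s['joint_pos'])"
```

```text
time: 8.9
tool_pos: [822.8, -171.9, 364.4]
tcp_rot: [-179.9, -1.8, -15.0]
ft_force: [0.3, 0.2, -2.7]
finger_gap: 16.7
[ 822.79344444 -171.89026365  364.41954609] [-1.53324968e+01  5.89724320e+01  1.32674314e+00  1.05003185e-01
  1.17901703e+02 -2.88792940e-01]
time: 9.3
tool_pos: [796.9, -164.7, 364.4]
tcp_rot: [-179.9, -1.7, -15.0]
ft_force: [0.2, 0.0, -1.2]
finger_gap: 16.8
[ 796.91956214 -164.67220256  364.35115113] [-1.53238017e+01  4.62480262e+01  2.11688169e+01  9.87005091e-02
  1.10876072e+02 -2.89768340e-01]
```

The lean persists after backing off (pitch -1.7° held), so it can be built up at the reach limit. I keep pushing in small steps.

```bash
python3 -m pendant '[[0,30,0,0,0],[0,20,0,0,0],[0,20,0,0,0],[0,20,0,0,0],[0,20,0,0,0],[0,0,0,0,0]]'; python3 -c "
from h import *
s=r.sense();print(s['tool_pos'],s['joint_pos'],s['tcp_rot'])"
```

```text
time: 9.9
tool_pos: [847.6, -181.1, 345.5]
tcp_rot: [-179.8, -4.4, -15.0]
ft_force: [-0.1, -0.6, -2.5]
finger_gap: 16.6
[ 847.58407813 -181.13797289  345.46045315] [-15.56405225  60.36726199   1.2817507    0.29629282 113.94779034
  -0.41176722] [-179.77018933   -4.40523699  -15.03044717]
```

```bash
python3 -m pendant '[[0,45,0,-15,0],[0,45,0,-15,0],[0,45,0,-15,0],[0,45,0,-15,0],[0,0,0,0,0]]'; python3 -c "
from h import *
s=r.sense();print(s['tool_pos'],s['joint_pos'],s['tcp_rot'])"
```

```text
time: 10.4
tool_pos: [886.8, -198.4, 366.7]
tcp_rot: [-179.4, -12.1, -15.1]
ft_force: [0.1, 0.2, -2.2]
finger_gap: 16.5
[ 886.83311349 -198.42018119  366.72850902] [-16.16732748  59.39504782   1.27997728   0.84830679 107.18934579
  -0.79247184] [-179.41398277  -12.14656847  -15.10035332]
```

```bash
python3 -m pendant '[[0,45,0,-15,0],[0,45,0,-15,0],[0,45,0,-15,0],[0,0,0,0,0]]'; python3 -c "
from h import *
s=r.sense();print(s['tool_pos'],s['joint_pos'],s['tcp_rot'])"
```

```text
time: 10.8
tool_pos: [911.3, -209.3, 395.1]
tcp_rot: [-179.2, -18.0, -15.2]
ft_force: [0.1, 0.1, -2.5]
finger_gap: 16.6
[ 911.29990423 -209.32682346  395.13236602] [-16.56831098  58.09098717   1.27957637   1.29278701 102.70004368
  -1.04457741] [-179.16898236  -17.95052552  -15.17180407]
```

```bash
python3 -m pendant '[[0,45,0,-15,0],[0,-40,0,0,0],[0,-40,0,0,0],[0,0,0,0,0]]'; python3 - <<'E'
from h import *
s=r.sense();print(s['tool_pos'],s['joint_pos'],s['tcp_rot'])
o=[]
for n in("scene","top"):
    p,d=optics.snapshot(n);cv2.imwrite(f"pics/{n}2.png",p);np.save(f"pics/{n}2.npy",d)
    u,v=proj(n,s['tool_pos'])[0].astype(int)
    u=np.clip(u,60,452);v=np.clip(v,60,324)
    o.append(cv2.resize(p[v-60:v+60,u-60:u+60],(400,400),interpolation=cv2.INTER_CUBIC)); print(u,v)
cv2.imwrite("pics/v7.png",np.clip(np.hstack(o)*1.4,0,255).astype(np.uint8))
# head geometry from first clouds
for n in("scene","top"):
    W=cloud(n,np.load(f"pics/{n}0.npy"));im=cv2.imread(f"pics/{n}0.png").mean(-1)
    for yaw in(-15,):
        a=np.radians(yaw);R=Ro.from_euler('zy',[yaw,-0],degrees=True).as_matrix()
        # lens frame: x axis = back along view & up 20deg
        ex=np.array([np.cos(a)*.9397,np.sin(a)*.9397,.342]);ey=np.array([-np.sin(a),np.cos(a),0]);ez=np.cross(ex,ey)
        H=W[(W[...,0]>590)&(W[...,0]<760)&(W[...,1]>-30)&(W[...,1]<110)&(W[...,2]>215)]
        L=np.c_[H@ex,H@ey,H@ez]
        print(n,len(L),"lens-frame x pct",np.percentile(L[:,0],[0,2,5,98,100]).round(1),"y",np.percentile(L[:,1],[0,2,50,98,100]).round(1),"z",np.percentile(L[:,2],[0,2,98,100]).round(1))
        x0=np.percentile(L[:,0],1)
        for s0 in range(0,100,10):
            b=L[(L[:,0]>=x0+s0)&(L[:,0]<x0+s0+10)]
            if len(b)>3: print(s0,len(b),"y",np.percentile(b[:,1],[2,98]).round(1),"z",np.percentile(b[:,2],[2,98]).round(1))
E
```

```text
time: 11.2
tool_pos: [888.2, -204.0, 392.0]
tcp_rot: [-179.1, -19.2, -15.2]
ft_force: [-0.6, -0.0, -4.5]
finger_gap: 16.6
[ 888.23824666 -203.96541734  392.0384592 ] [-16.73493326  43.42600106  24.54969218   1.45268138  92.89387021
  -1.40167226] [-179.06115897  -19.16026746  -15.17388278]
334 88
290 61
scene 855 lens-frame x pct [649.2 650.8 652.3 745.1 750. ] y [190.6 192.2 204.1 238.4 259.9] z [-25.3 -15.5  63.5  65.3]
0 109 y [198.8 239.1] z [19.8 58.2]
10 34 y [198.8 223.1] z [25.8 59.1]
20 42 y [201.  224.7] z [28.  54.8]
30 173 y [193.9 240.1] z [-13.   60.1]
40 104 y [191.8 238.2] z [-19.8  63.2]
50 109 y [192.4 240.1] z [-18.1  63.8]
60 93 y [191.9 237.2] z [-17.2  63.7]
70 69 y [191.5 234.8] z [16.1 64.8]
80 62 y [191.1 236.9] z [19.  61.9]
90 51 y [191.9 239.3] z [17.4 61.1]
top 775 lens-frame x pct [651.3 655.1 658.8 750.3 762. ] y [192.3 192.8 215.9 261.3 267.4] z [-3.9  2.4 65.5 68.8]
0 57 y [199.5 237. ] z [42.5 61.1]
10 53 y [199.9 235.4] z [38.5 59.7]
20 49 y [202.6 233.5] z [38.7 57. ]
30 70 y [193.8 242.3] z [21.7 61.8]
40 93 y [193.  265.9] z [-2.4 63.2]
50 96 y [192.8 266. ] z [-1.4 66.4]
60 84 y [192.8 242.7] z [29.9 67.1]
70 91 y [192.5 241.7] z [28.8 65.5]
80 85 y [192.5 242.8] z [26.9 63.2]
90 78 y [193.2 240.3] z [24.1 62.9]
```

View pics/v7.png

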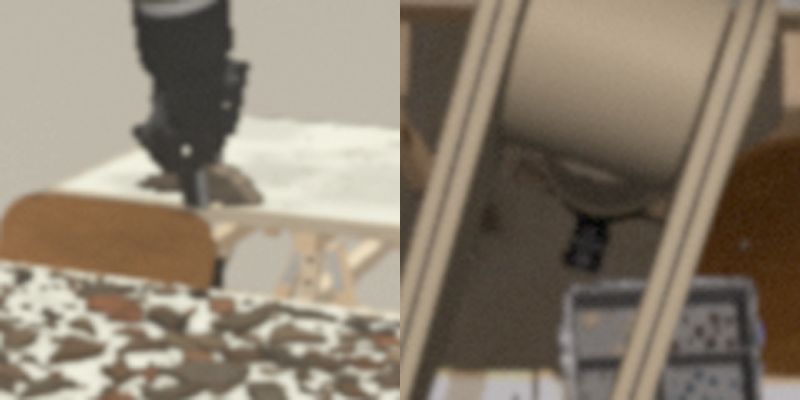

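Picture 7: the sherd hangs from the gripper with the tool leaning outward, at (200,185) in the left crop. The lens fits to about (634,56,258), matching the given 258. That puts the focus at about (507,90,210), also as given. Lean is 19.2°, so one more nudge.

```bash
python3 -m pendant '[[0,40,0,0,0],[0,40,0,0,0],[0,40,-25,-12,0],[0,0,0,0,0]]'; python3 -c "
from h import *
s=r.sense();print(s['tool_pos'],s['joint_pos'],s['tcp_rot'])"
```

```text
time: 11.7
tool_pos: [939.1, -191.6, 412.7]
tcp_rot: [-178.8, -22.5, -15.1]
ft_force: [1.6, 0.4, 2.1]
finger_gap: 16.6
[ 939.06287079 -191.5823658   412.69423034] [-15.03440572  57.57020129   1.27368855   1.17051744  98.64512816
   0.24171103] [-178.8155465   -22.50786155  -15.10555372]
```

```bash
python3 -m pendant '[[0,-40,0,0,0],[0,-40,0,0,0],[0,0,0,0,0],[0,0,0,0,0]]'; python3 -c "
from h import *
s=r.sense();print(s['tool_pos'],s['joint_pos'],s['tcp_rot'])"
```

```text
time: 12.1
tool_pos: [912.3, -187.8, 414.9]
tcp_rot: [-178.9, -23.2, -15.2]
ft_force: [0.5, 0.2, -1.0]
finger_gap: 16.5
[ 912.25090711 -187.84074896  414.87414571] [-1.52122036e+01  4.33487310e+01  2.32241417e+01  1.08550029e+00
  9.01836571e+01  3.02534377e-02] [-178.90300833  -23.24292731  -15.24133679]
```

```bash
python3 -m pendant '[[0,-48,0,-9,0],[0,-48,0,-9,0],[0,-48,0,-9,0],[0,-48,0,-9,0],[0,-48,0,-9,0],[0,-48,0,-9,0],[0,-48,0,-9,0],[0,-48,0,-9,0],[0,-48,0,-9,0],[0,0,0,0,0]]'; python3 -c "
from h import *
s=r.sense();print(s['tool_pos'],s['joint_pos'],s['tcp_rot'])"
```

```text
time: 13.1
tool_pos: [530.5, -85.0, 331.9]
tcp_rot: [-178.9, -23.2, -15.2]
ft_force: [1.1, -0.3, -2.3]
finger_gap: 16.8
[530.51648913 -84.99198786 331.87162165] [-15.35939805 -26.70950373 108.36476829   1.19633385  75.17911081
  -0.43515439] [-178.89871194  -23.17125707  -15.21900661]
```

```bash
python3 -m pendant '[[0,-40,0,-14,0],[0,-40,0,-14,0],[0,-20,0,-7,0],[0,0,0,0,0]]'; python3 -c "
from h import *
s=r.sense();print(s['tool_pos'],s['joint_pos'],s['tcp_rot'])"
```

```text
time: 13.5
tool_pos: [431.8, -59.0, 329.8]
tcp_rot: [-178.9, -23.6, -15.2]
ft_force: [1.3, -0.3, -1.5]
finger_gap: 16.8
[431.80998177 -58.97437499 329.80196104] [-15.55653859 -45.62629362 120.19363616   1.23646487  81.87135117
  -0.46740522] [-178.90353868  -23.56909791  -15.23743815]
```

```bash
python3 -m pendant '[[0,-25,0,-9,0],[0,-20,0,-7,0],[0,-20,0,-7,0],[0,0,0,0,0]]'; python3 -c "
from h import *
s=r.sense();print(s['tool_pos'],s['joint_pos'],s['tcp_rot'])"
```

```text
time: 13.9
tool_pos: [393.1, -42.2, 325.5]
tcp_rot: [-179.2, -21.5, -15.2]
ft_force: [0.3, 0.0, -2.5]
finger_gap: 16.5
[393.10991526 -42.19080182 325.46211017] [-13.81719091 -50.96885847 122.76327511   0.26972136  86.72461547
   1.26300711] [-179.22777463  -21.46938432  -15.19093026]
```

```bash
python3 -m pendant '[[0,-18,0,-6,0],[0,0,0,0,0],[0,0,0,0,0]]'; python3 -c "
from h import *
s=r.sense();print(s['tool_pos'],s['joint_pos'],s['tcp_rot'])"
```

```text
time: 14.2
tool_pos: [386.9, -37.7, 323.5]
tcp_rot: [-179.4, -20.5, -15.2]
ft_force: [0.9, -0.3, -2.8]
finger_gap: 16.8
[386.87003219 -37.66406024 323.47845537] [-12.9441197  -51.03688507 122.7648881   -0.19613333  87.78795161
   2.09684385] [-179.41556147  -20.476975    -15.17436863]
```

```bash
python3 -m pendant '[[0,7,-32,30,0],[0,7,-32,30,0],[0,7,-32,30,0],[0,7,-32,30,0],[0,7,-31,30,0],[0,2,0,1,0],[0,0,0,0,0],[0,0,0,0,0],[0,0,0,0,0]]'
python3 - <<'E'
from h import *
s=r.sense();print(s['tool_pos'],s['tcp_rot'],s['ft_force'])
o=[]
for n in("scene","top"):
    p,d=optics.snapshot(n);cv2.imwrite(f"pics/{n}3.png",p);np.save(f"pics/{n}3.npy",d)
    print(n,[(np.round(a['at'],1).tolist(),round(a['score'],2)) for a in optics.search_frame(n,'sherd_long_center')])
    u,v=proj(n,(540,80,210))[0].astype(int);u=max(u,60);v=max(v,60);print(u,v)
    o.append(cv2.resize(p[v-60:v+60,u-60:u+60],(400,400),interpolation=cv2.INTER_CUBIC))
cv2.imwrite("pics/v8.png",np.clip(np.hstack(o)*1.4,0,255).astype(np.uint8))
E
```

```text
time: 15.1
tool_pos: [513.2, 93.7, 198.6]
tcp_rot: [-179.3, -20.7, -15.3]
ft_force: [0.1, 0.6, -3.0]
finger_gap: 17.0
[513.22339922  93.71357685 198.63221354] [-179.32598511  -20.67294342  -15.29713811] [ 0.13058087  0.62144211 -2.95111858]
scene [([491.7, 61.4, 220.2], 0.76)]
181 172
top [([503.4, 66.8, 215.9], 0.55)]
179 208
```

View pics/v8.png

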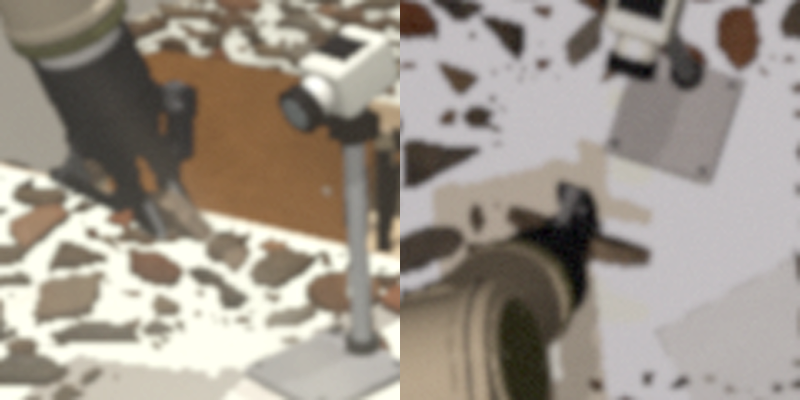

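Picture 8: the sherd is held broad face to the lens (left crop, sherd at (180,205)). In the top crop its ends are at (510,213) and (650,255), and the lens is at (632,72). Now I measure it in the lens frame against the focus.

```bash
cat > meas.py <<'E'
from h import *
import sys
k=sys.argv[1]
a=np.radians(-15);ex=np.array([np.cos(a)*.9397,np.sin(a)*.9397,.342]);ey=np.array([-np.sin(a),np.cos(a),0]);ez=np.cross(ex,ey)
F=511*ex+218*ey+40*ez
s=r.sense();T=s['tool_pos']+[0,0,2];R=Ro.from_euler('xyz',s['tcp_rot'],degrees=True).as_matrix()
est=T+R@[0,6.5,-16.7]-F
print("tool-based COM in focus frame",np.round([est@ex,est@ey,est@ez],1))
for n in("scene","top"):
    d=np.load(f"pics/{n}{k}.npy");im=cv2.imread(f"pics/{n}{k}.png").astype(int)
    W=cloud(n,d)-F;L=np.stack([W@ex,W@ey,W@ez],-1)
    m=(abs(L[...,0])<28)&(abs(L[...,1])<110)&(L[...,2]>-35)&(L[...,2]<35)
    g=im.mean(-1)
    for s0 in range(-80,100,10):
        b=L[m&(abs(L[...,1]-s0)<5)]; c=im[m&(abs(L[...,1]-s0)<5)]
        if len(b)>2: print(n,s0,len(b),"x",np.percentile(b[:,0],[5,50,95]).round(1),"z",np.percentile(b[:,2],[3,97]).round(1),"bgr",np.median(c,0).astype(int))
    q=L[m][:,1];print(n,"y range",np.percentile(q,[0,1,99,100]).round(1))
    for lo,hi in((-50,-18),(25,90)):
        Q=L[m&(L[...,1]>lo)&(L[...,1]<hi)]
        if n=="scene" and len(Q)>20:
            Q=Q[Q[:,0]<np.percentile(Q[:,0],60)]
            c,*_=np.linalg.lstsq(np.c_[Q[:,1:],np.ones(len(Q))],Q[:,0],rcond=None);print("plane x=ay+bz+c",c,"deg",np.degrees(np.arctan(c[:2])))
E
python3 meas.py 3
```

```text
tool-based COM in focus frame [-0.  -1.2  3.4]
scene -50 23 x [-7.7 -1.8  5. ] z [-7.3  2.9] bgr [ 88 101 109]
scene -40 45 x [-9.6 -3.2  4.9] z [-5.5 14.3] bgr [ 82  94 104]
scene -30 39 x [-9.8 -6.1  5.9] z [-5.4 20.6] bgr [ 81  94 104]
scene -20 34 x [-9.6 -7.7  4.8] z [-4.9 23.1] bgr [74 86 95]
scene -10 67 x [-19.2  -9.8  16.9] z [-7.4 33.7] bgr [65 72 78]
scene 0 106 x [-23.5 -14.3  20.2] z [-9. 33.] bgr [57 63 67]
scene 10 27 x [-23.2   4.6  11.5] z [-3.2 34.9] bgr [51 63 77]
scene y range [-51.7 -50.4  13.6  26.9]
plane x=ay+bz+c [ -0.12632044   0.0997673  -12.11849645] deg [-7.19949598  5.69739188]
top -50 16 x [-5.8  0.6  5.4] z [-5.7  5.1] bgr [80 82 88]
top -40 30 x [-7.   1.   6.9] z [-3.2 16.1] bgr [49 55 66]
top -30 34 x [-7.2  1.6  6.9] z [-6.1 22.9] bgr [47 57 68]
top -20 32 x [-8.1  2.8  7.3] z [-5.2 25.7] bgr [52 63 73]
top -10 42 x [-10.9   5.   15.5] z [-4.4 31.5] bgr [45 53 63]
top 0 9 x [12.6 18.3 21.3] z [-7.4 29.4] bgr [56 57 59]
top 40 8 x [2.9 5.6 7.7] z [-4.2  6.5] bgr [29 36 44]
top 50 19 x [-5.   3.4  8. ] z [-5.9  3.3] bgr [34 42 50]
top 60 21 x [-7.9  1.4  8.6] z [-7.   2.4] bgr [35 43 51]
top 70 14 x [-6.5  0.   6.3] z [-7.8  0.5] bgr [54 62 70]
top y range [-51.6 -51.2  71.3  72.4]
```

The measured ends are at y = -51 and +72, so the middle sits about 4.5 mm off in y. It's about 4 mm high in z and 1 mm off in x. Tilt and squareness are good to about 1°. I nudge it and re-check.

```bash
python3 -m pendant '[[0,1,-4.5,4,0],[0,0,0,0,0],[0,0,0,0,0],[0,0,0,0,0],[0,0,0,0,0]]'
python3 - <<'E'
from h import *
for n in("scene","top"):
    p,d=optics.snapshot(n);cv2.imwrite(f"pics/{n}4.png",p);np.save(f"pics/{n}4.npy",d)
s=r.sense();print(s['tool_pos'],s['tcp_rot'],s['qd'].round(2))
W=cloud("top",np.load("pics/top4.npy"))
for c in((499,-288),(490,-351)):
    m=(np.hypot(W[...,0]-c[0],W[...,1]-c[1])<30)&(W[...,2]>45);print("sherd at",c,m.sum(),np.percentile(W[m][:,2],95).round(1))
E
python3 meas.py 4
```

```text
time: 15.8
tool_pos: [516.0, 98.1, 193.1]
tcp_rot: [-179.4, -20.5, -15.2]
ft_force: [-0.6, -0.2, -2.8]
finger_gap: 16.6
[516.04051145  98.13887504 193.18804033] [-179.41031932  -20.49099017  -15.2047865 ] [-0.    0.02 -0.07 -0.04  0.03  0.11]
sherd at (499, -288) 93 77.8
sherd at (490, -351) 99 77.9
tool-based COM in focus frame [ 0.1  3.7 -1.7]
scene -50 9 x [-9.1 -4.3  2.8] z [-10.1  -4.3] bgr [ 83  96 105]
scene -40 32 x [-8.5 -2.4  4.5] z [-10.2   6.5] bgr [ 80  93 103]
scene -30 39 x [-10.1  -6.6   4.7] z [-10.1  10.8] bgr [ 82  96 106]
scene -20 38 x [-9.8 -6.5  4.6] z [-10.9  16.6] bgr [ 81  93 102]
scene -10 28 x [-10.2  -8.9   3.6] z [-11.5  16.5] bgr [68 78 86]
scene 0 161 x [-23.6 -12.2  19.3] z [-14.1  34.6] bgr [54 59 65]
scene 10 51 x [-24.  -15.1  24.7] z [-10.3  33.4] bgr [48 56 64]
scene 20 24 x [-22.4   7.3  11.7] z [ 0.4 34.1] bgr [48 61 75]
scene y range [-48.  -46.3  21.8  40. ]
plane x=ay+bz+c [ -0.16925591   0.17027601 -12.67108696] deg [-9.60660455  9.66341467]
top -50 4 x [-6.  -1.2  5.3] z [-11.6  -5.9] bgr [109 109 112]
top -40 26 x [-5.8  0.7  6.7] z [-8.2  4.5] bgr [58 62 70]
top -30 31 x [-6.4  1.7  6.9] z [-9.1 13.2] bgr [48 57 68]
top -20 32 x [-7.6  2.2  6.9] z [-8.  18.2] bgr [49 59 70]
top -10 34 x [-6.3  4.   7.8] z [-9.5 20.1] bgr [49 58 70]
top 0 39 x [-9.3 12.5 20.4] z [-14.4  34.1] bgr [36 41 45]
top 10 6 x [16.6 22.4 24.9] z [30.3 34.8] bgr [18 15 16]
top 50 13 x [0.5 4.7 7.2] z [-12.2  -1.6] bgr [31 39 47]
top 60 20 x [-6.   1.7  7.3] z [-12.4  -3.1] bgr [33 39 48]
top 70 21 x [-7.2  0.9  7.8] z [-11.6  -6.4] bgr [41 49 57]
top 80 4 x [-5.1 -1.6  4.5] z [-14.9 -11.9] bgr [68 75 85]
top y range [-46.6 -45.9  76.8  77.9]
```

```bash
python3 -m pendant '[[0,0,0,-0.5,0],[0,0,0,0,0],[0,0,0,0,0],[0,0,0,0,0],[0,0,0,0,0]]'; python3 -c "
from bench import hand_in; print(hand_in())"
```

```text
time: 16.4
tool_pos: [515.9, 98.2, 193.6]
tcp_rot: [-179.4, -20.5, -15.2]
ft_force: [-0.5, -1.3, -2.4]
finger_gap: 16.5
the job is handed in; nothing more can be done
None
```

The longest sherd is out of the rack and held up in front of the inspection camera. I handed in at 16.4 s, still gripping it.

**How:** The move rows have no tilt axis. I built up the 20° outward lean by pushing against the arm's outer reach limit, overshot to 23°, and took the excess off at the inner limit.

**Last checks:**
- **Position:** the sherd's ends measured -46.6 and +77.9 mm along the level axis, against an ideal of -47 and +79. The middle is within about 2 mm of the focus on every axis by the depth images. The estimate from the gripper pose disagrees a little: +3.7 mm sideways and -1.7 mm in height. I trusted the direct measurement.
- **Angles:** the tool leans 20.5° against the 20° wanted. Its heading is -15.2° against about -15° measured for the camera. The long side is about 0.6° off level. A rough plane fit of the sherd face gave 7–10°, but it mixed in edge points, so I set it aside; the top view shows the faces square to about 1°.
- **Steadiness:** the arm was nearly still at hand-in, with a wrist force of about 3 N.
- **Rest of the scene:** both other sherds still stand in the rack, confirmed in the last depth image. The camera was never touched, and none of the readings I took showed a force above about 6 N.

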